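Press the masa tub's lid fully home on the counter scale

TASK

The blue lid of the white dough tub on the scale is only half on. Press it down until it is fully home on the rim at all four corners, pressing gently enough that the scale's pan never strikes its stop, and then let go. Leave the mug, the bowl and the spoon where they are.

Things in the scene. Friction and masses are not known exactly. Their poses are not given: they have to be found in the camera images.
- lid: Blue loose press-on lid, high and perhaps crooked in the tub's mouth: plate 186 x 136 x 6 mm (long side x), ribs 14 mm down into the mouth (2.5 mm play). Origin: centre of the plate's underside, z up. Home: underside on the rim all round; at the start corners are up to 8 mm high. A tight seal under each corner takes about 10 N to push down and does not spring back. White dots mark where to press.
- tub (a point): White rectangular food tub fixed on the scale's pan, 180 x 130 mm outside, 85 mm high, walls 6 mm. Point: centre of the tub's underside, x along the long side, z up; the rim is at z = 85 mm.
- pan (a joint): Travel of the scale's sprung steel pan, in m: 0 unloaded, growing as the pan sinks under load (about 2.7 N per mm, straight down, tub and lid sinking with it; the lid's weight alone gives about 1 mm); at 0.012 it strikes its stop (about 32 N).
- scale: Green counter scale, fixed to the table: base 190 x 140 x 52 mm, pan 206 x 156 x 6 mm whose top is 78 mm above the table when unloaded. Origin: centre of the underside on the table, x along the tub's long side.
- clay_mug: Terracotta mug, 84 mm across, 90 mm high, bystander. Origin: centre of its underside.
- wood_bowl: Pale wooden bowl, 150 mm across, 55 mm high, bystander. Origin: centre of its underside.
- spoon: Wooden spoon 200 mm long lying flat, bystander. Origin: middle of its length, on the table; x along it.
- corner_a (a point): Centre of the white dot on the lid's top at its +x +y corner, (70, 45) mm from the lid's centre in the lid's x, y. Fully home it is 91 mm above the tub's base point.
- corner_b (a point): Centre of the white dot on the lid's top at its +x -y corner, (70, -45) mm from the lid's centre in the lid's x, y. Fully home it is 91 mm above the tub's base point.
- corner_c (a point): Centre of the white dot on the lid's top at its -x -y corner, (-70, -45) mm from the lid's centre in the lid's x, y. Fully home it is 91 mm above the tub's base point.
- corner_d (a point): Centre of the white dot on the lid's top at its -x +y corner, (-70, 45) mm from the lid's centre in the lid's x, y. Fully home it is 91 mm above the tub's base point.
Not all that is in view belongs to the job. Of the things shaped like the lid, the blue one is meant.

How it is judged:
At the end, for the whole second after the job is handed in: All four lid corners lie within 2 mm of their fully home height on the tub (dot no more than 93 mm above the tub's base point), the lid is within 6 mm of the tub's middle and at rest (z of each of corner_a, corner_b, corner_c, corner_d in the frame of tub below 0.093 m and horizontal distance between lid and tub below 0.006 m and linear speed of lid below 0.01 m/s); the robot touches nothing.
It fails at once if the scale's pan is pressed onto its stop (travel over 11.5 mm) (value of joint pan above 0.0115 m).
It fails at once if the clay mug is moved more than 30 mm (distance of clay_mug from where it was at the start of the episode above 0.03 m).
It fails at once if the wood bowl is moved more than 30 mm (distance of wood_bowl from where it was at the start of the episode above 0.03 m).
It fails at once if the spoon is moved more than 30 mm (distance of spoon from where it was at the start of the episode above 0.03 m).
It also fails if it takes over 58 s, if anything falls off the work surface, if the arm or the gripper's body presses on something with over 40 N, if the wrist force passes 120 N, or if a joint passes its speed limit or range.

ROBOT

A 7-joint arm with a two-finger parallel gripper is mounted at the origin on the work surface. World frame = base frame: x ahead of the robot, y to its left, z up, the work surface at z = 0. Lengths are in m, angles in rad, forces in N, time in s.
With the tool pointing down it reaches from about 0.425 to 0.875 m from the base axis. Payload 4.7 kg.
Tool frame: the origin (TCP) lies midway between the tips of the shut fingers; the grasp point (between the pads) lies 19 mm behind it; z points along the fingers, y is the line along which they close (so a half turn about z gives the same grasp; the last joint's range is limited). The gripper opens to 87 mm and grips with 3 to 60 N. Pads are 19 mm wide; open, the fingers measure 117 mm over their backs; the gripper's body (75 mm by 190 mm) begins 51 mm behind the grasp point.
Start: joints at [-1.238, 0.321, -0.07, 1.45, 0.023, 1.371, -0.057], TCP at [0.204, 0.617, 0.223] pointing down, gripper open.
Joint ranges: [-2.86, 2.86], [-0.3, 2.09], [-1.38, 1.24], [0.06, 2.45], [-1.56, 4.7], [0.09, 2.05], [-2.69, 2.69]. Speed limits (rad/s): [2.57, 2.57, 3.14, 3.14, 3.14, 3.14, 3.14].

INTERFACE

Orientations are given as a rotation vector (axis times angle).
In Python, from bench import ctrl gives the robot as it stands. The module is installed in compiled form; this text tells all that it offers.
- The arm moves only by the tool carry_out, never from a script. Its argument "steps" is a list of rows, each a list of 7 numbers: the turn, a rotation vector about the world's x, y, z in degrees, then the shift along the world's x, y, z in cm, then the opening, from 0 (shut) to 1 (fully open). A call has 1 to 12 rows; each row is the pose to reach, as a shift and turn from the pose commanded when the call began; what a row does not reach only later rows make up. A row lasts 1/10 s, in which the tool goes at most 50 mm and 8.59 degrees, less where a joint would pass 70% of its speed; a pose out of reach is approached as far as the arm can. A call with a gripper value outside its range is refused whole. The fingers move at their own pace and stop on an object; "squeeze" is the grip in N (left out, the last holds). Time passes only in rows, so rows that repeat a pose let the fingers close. It gives the time, the measured TCP pose, the force, the opening and the grip force at its end, in the units of the state.
- ctrl.get_state(): the state, without advancing time (a new reading comes with each control period).
- ctrl.get_image(name): name is "side" or "top"; returns a dict with "pixels" (480x640x3 uint8, red, green, blue), "camera_matrix" (3x3 intrinsics, pixels), "k1" (the pictures are not rectified: a ray, as slopes to the right and down, at radius r is drawn at 1 + k1 r^2 times it, then the intrinsics apply), "cam_to_world" (4x4, takes a point from camera to world coordinates). Camera axes: x right, y down, z forward; pixel columns grow to the right and rows downward; lengths in m; the calibration is good to about 2 mm. A picture is of the moment at which its call begins. There is no depth.
- ctrl.close_job(): hands the job in; it is judged then, once.
The state is a dict: "time": time; "joint_positions": joint angles; "qd": joint speeds; "joint_torque": joint torques, N m; "position": TCP position; "tool_rot": TCP orientation; "ft_force": force on the tool from outside, world axes, zero at the start; "torque": the same for the moment, N m; "grip_width": opening from 0.0 (shut) to 1.0 (fully open); "grip_force": force on a finger pad.
Only numpy, scipy, OpenCV 4.12 (cv2) and the standard library are available. Lean on these libraries where they do the work, as an engineer would, in place of code of your own. Each camera call takes 0.05 s, during which the arm holds its last target. There are 200 camera calls.

## Working session

There is one attempt and no reset: what is moved stays moved. The work goes in short steps, Python scripts to look and compute and a tool call to move; the robot and the scene stay as the last step left them, time stands still between calls to the robot, and variables do not carry over. Pictures are saved under pics/ and viewed, at most 10 in all, crops included, and the job is handed in when it is done.

Besides the shell and the picture viewer there is one more tool, called after ">>>" as name([rows], argument=value, ...), one row to a line, values as JSON. carry_out: Moves the arm, as the interface text tells. Its arguments: {"type":"object","properties":{"steps":{"type":"array","items":{"type":"array","items":{"type":"number"}}},"squeeze":{"type":"number"}},"required":["steps"]}

```bash
mkdir -p pics && cat > h.py <<'E'
import numpy as np, cv2
from bench import ctrl
def shot(n,f):
    im=ctrl.get_image(n); np.savez(f'pics/{f}.npz',**im); cv2.imwrite(f'pics/{f}.png',im['pixels'][:,:,::-1]); return im
def ray(im,u,v):
    K=im['camera_matrix']; k=float(im['k1']); T=im['cam_to_world']
    d=np.array([(u-K[0,2])/K[0,0],(v-K[1,2])/K[1,1]]); s=d.copy()
    for _ in range(30): s=d/(1+k*(s@s))
    w=T[:3,:3]@np.r_[s,1]; return T[:3,3],w/np.linalg.norm(w)
def plane(im,u,v,z):
    o,w=ray(im,u,v); return o+w*(z-o[2])/w[2]
def two(r1,r2):
    A=np.zeros((3,3));b=np.zeros(3)
    for o,w in (r1,r2):
        P=np.eye(3)-np.outer(w,w);A+=P;b+=P@o
    x=np.linalg.solve(A,b); return x,[np.linalg.norm((np.eye(3)-np.outer(w,w))@(x-o)) for o,w in (r1,r2)]
E
python3 - <<'E'
from h import *
for n in('top','side'):
    im=shot(n,n+'1');print(n,im['camera_matrix'].tolist(),im['k1'],im['cam_to_world'].round(3).tolist())
print(ctrl.get_state())
E
```

```text
top [[607.1975088447231, 0.0, 310.2712077708236], [0.0, 607.1975088447231, 243.8459477307456], [0.0, 0.0, 1.0]] 0.022873355335501326 [[0.022, -0.997, 0.072, 0.428], [-1.0, -0.022, -0.0, -0.012], [0.002, -0.072, -0.997, 1.471], [0.0, 0.0, 0.0, 1.0]]
side [[502.0662940652298, 0.0, 325.77806626554644], [0.0, 502.0662940652298, 235.86048274817793], [0.0, 0.0, 1.0]] -0.14499359422595104 [[0.673, -0.564, 0.478, -0.028], [-0.739, -0.503, 0.447, -0.539], [-0.012, -0.655, -0.756, 1.004], [0.0, 0.0, 0.0, 1.0]]
{'time': 0.1, 'joint_positions': array([-1.23790053,  0.32176912, -0.07006046,  1.45155327,  0.02263216,
        1.37077075, -0.05690769]), 'qd': array([-0.00139734, -0.00240194, -0.00171412, -0.00406566, -0.00084422,
        0.00253965,  0.00105835]), 'joint_torque': array([ 5.31043497e-04, -4.92576313e+01, -4.05096570e-01, -3.13396597e+01,
       -6.39885664e-02,  3.95545817e-02,  7.73181114e-05]), 'position': array([0.20364399, 0.61676453, 0.2215574 ]), 'tool_rot': array([-4.98617084e-01, -3.10162590e+00,  2.68367757e-03]), 'ft_force': array([-0.17274961, -0.50265139, -0.82624106]), 'torque': array([ 0.01654138, -0.0431502 ,  0.02269772]), 'grip_force': 0.0, 'grip_width': 1.0027325394647841}
```

View pics/top1.png

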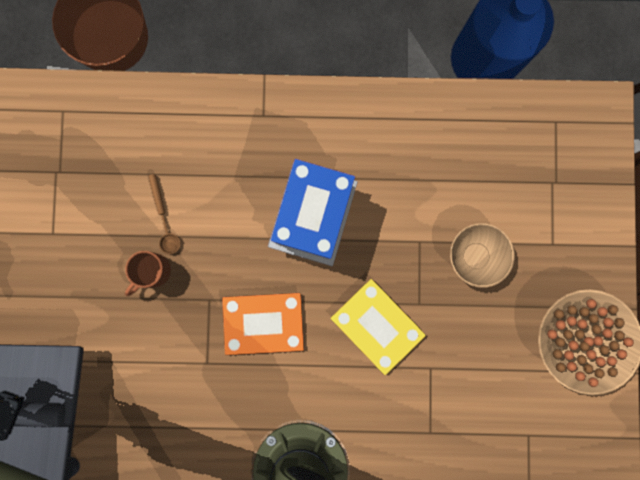

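View pics/side1.png

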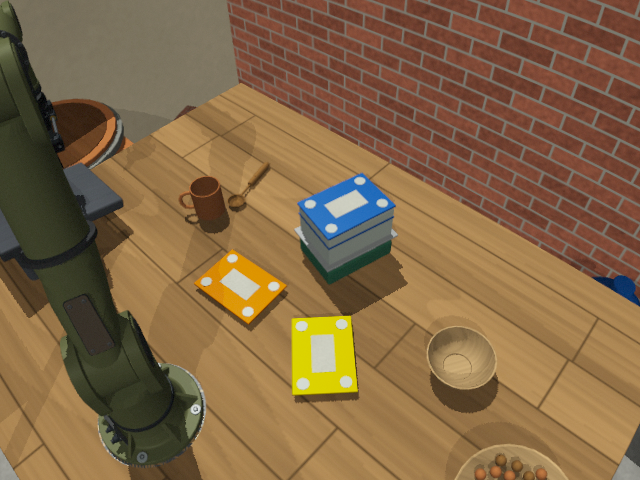

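Three lid-like plates appear in the top view: blue at (313,210) on the tub and scale, orange at (262,324) and yellow at (378,327) flat on the table. The blue one fits, by colour and because it sits on the tub. In the side view it is at (346,205). Next I'll measure its dots and confirm it in a crop.

```bash
cat >> h.py <<'E'
def dots(im):
    p=cv2.cvtColor(im['pixels'],cv2.COLOR_RGB2HSV)
    m=cv2.inRange(p,(105,130,60),(125,255,255)); m[:,450:]=0
    cs=cv2.findContours(m,cv2.RETR_EXTERNAL,cv2.CHAIN_APPROX_NONE)[0]
    h=cv2.convexHull(max(cs,key=cv2.contourArea)); f=np.zeros_like(m); cv2.fillPoly(f,[h],255)
    f=cv2.erode(f,np.ones((3,3)))
    g=im['pixels'].astype(float); w=np.clip((g[:,:,0]-70)/130,0,1)*(f>0)
    n,l,st,c=cv2.connectedComponentsWithStats((w>.3).astype(np.uint8))
    out=[]
    for i in range(1,n):
        if 30<st[i,4]<350:
            k=cv2.dilate((l==i).astype(np.uint8),np.ones((3,3)))*w; y,x=np.mgrid[:480,:640]
            out.append(((x*k).sum()/k.sum(),(y*k).sum()/k.sum(),st[i,4]))
    return out
E
python3 - <<'E'
from h import *
T=dict(np.load('pics/top1.npz'));S=dict(np.load('pics/side1.npz'))
dt,ds=dots(T),dots(S);print(np.round(dt,1).tolist(),np.round(ds,1).tolist())
P=[]
for a in dt:
    best=min((two(ray(T,*a[:2]),ray(S,*b[:2])) for b in ds),key=lambda r:sum(r[1])+ (10 if not .15<r[0][2]<.2 else 0))
    print(np.round(a,1),best[0].round(4),np.round(best[1],4));P.append(best[0])
P=np.array(P);print(np.linalg.norm(P[:,None]-P[None],axis=2).round(4),P.mean(0))
c=cv2.imread('pics/side1.png')[160:290,280:410];cv2.imwrite('pics/crop.png',cv2.resize(c,None,fx=4.5,fy=4.5,interpolation=2))
E
```

```text
[[301.6, 171.0, 140.0], [341.7, 182.8, 137.0], [283.1, 233.2, 143.0], [323.4, 245.1, 143.0]] [[359.4, 180.4, 75.0], [381.8, 202.6, 82.0], [309.7, 203.7, 84.0], [330.9, 227.8, 97.0]]
[301.6 171.  140. ] [0.6789 0.0094 0.1779] [0.0007 0.0007]
[341.7 182.8 137. ] [ 0.6554 -0.0775  0.1782] [0.0007 0.0007]
[283.1 233.2 143. ] [0.5438 0.046  0.1759] [0.0006 0.0006]
[323.4 245.1 143. ] [ 0.5203 -0.0409  0.1763] [0.0006 0.0006]
[[0.     0.09   0.14   0.1664]
 [0.09   0.     0.1665 0.14  ]
 [0.14   0.1665 0.     0.09  ]
 [0.1664 0.14   0.09   0.    ]] [ 0.59958535 -0.01572748  0.17710068]
```

View pics/crop.png

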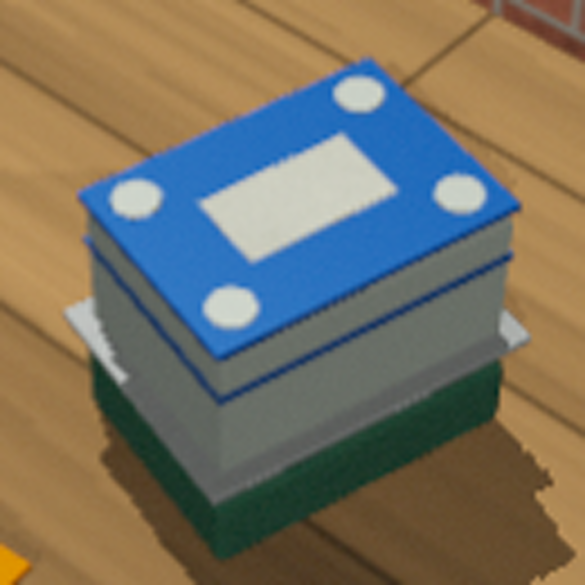

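The crop confirms the target: a blue plate standing proud of the white tub on the green scale. The dots triangulate to spacings of 90.0 and 140.0 mm, which matches the lid. Their z is 176–178 mm, against about 168 mm when home. I'll shut the fingers and move over.

>>> carry_out([
  [0,0,0,3,-3,6,0],
  [0,0,0,47.5,-60.7,6,0],
  [0,0,0,47.5,-60.7,6,0],
  [0,0,0,47.5,-60.7,6,0],
  [0,0,0,47.5,-60.7,6,0],
  [0,0,0,47.5,-60.7,6,0],
  [0,0,0,47.5,-60.7,6,0],
  [0,0,0,47.5,-60.7,6,0],
  [0,0,0,47.5,-60.7,6,0],
  [0,0,0,47.5,-60.7,6,0],
  [0,0,0,47.5,-60.7,6,0],
  [0,0,0,47.5,-60.7,6,0],
])

```text
time: 1.3
position: [0.5616, 0.1605, 0.2774]
tool_rot: [-0.498, -3.102, -0.0]
ft_force: [1.2, 0.8, -0.2]
grip_width: 0.032
grip_force: 0.0
```

>>> carry_out([
  [0,0,0,11.6,-15.0,-5,0],
  [0,0,0,11.6,-15.0,-5,0],
  [0,0,0,11.6,-15.0,-5,0],
  [0,0,0,11.6,-15.0,-5,0],
  [0,0,0,11.6,-15.0,-5,0],
  [0,0,0,11.6,-15.0,-5,0],
  [0,0,0,11.6,-15.0,-5,0],
  [0,0,0,11.6,-15.0,-8,0],
  [0,0,0,11.6,-15.0,-8,0],
  [0,0,0,11.6,-15.0,-8,0],
])

```text
time: 2.3
position: [0.6763, 0.0141, 0.198]
tool_rot: [-0.495, -3.102, -0.001]
ft_force: [0.6, 0.8, -0.3]
grip_width: 0.002
grip_force: 0.0
```

>>> carry_out([
  [0,0,0,0.3,-0.4,-1,0],
  [0,0,0,0.3,-0.4,-1.6,0],
  [0,0,0,0.3,-0.4,-1.9,0],
  [0,0,0,0.3,-0.4,-2.1,0],
  [0,0,0,0.3,-0.4,-2.3,0],
  [0,0,0,0.3,-0.4,-2.4,0],
  [0,0,0,0.3,-0.4,-2.4,0],
])

```text
time: 3.0
position: [0.6801, 0.0083, 0.1737]
tool_rot: [0.498, 3.101, 0.0]
ft_force: [0.2, 0.6, 1.1]
grip_width: 0.003
grip_force: 0.2
```

>>> carry_out([
  [0,0,0,0,0,-0.1,0],
  [0,0,0,0,0,-0.2,0],
  [0,0,0,0,0,-0.3,0],
  [0,0,0,0,0,-0.3,0],
])

```text
time: 3.4
position: [0.6802, 0.0083, 0.1711]
tool_rot: [0.498, 3.101, 0.001]
ft_force: [-1.2, 1.0, 4.6]
grip_width: 0.004
grip_force: 1.5
```

>>> carry_out([
  [0,0,0,0,0,-0.1,0],
  [0,0,0,0,0,-0.2,0],
  [0,0,0,0,0,-0.2,0],
])

```text
time: 3.7
position: [0.6802, 0.0083, 0.1696]
tool_rot: [0.498, 3.101, 0.001]
ft_force: [-1.4, 1.3, 7.0]
grip_width: 0.01
grip_force: 3.3
```

>>> carry_out([
  [0,0,0,0,0,-0.1,0],
  [0,0,0,0,0,-0.2,0],
  [0,0,0,0,0,-0.3,0],
  [0,0,0,0,0,-0.3,0],
], squeeze=30)

```text
time: 4.1
position: [0.6803, 0.0083, 0.1678]
tool_rot: [0.498, 3.1, 0.002]
ft_force: [-3.7, 0.8, 12.1]
grip_width: 0.006
grip_force: 5.5
```

>>> carry_out([
  [0,0,0,0,0,-0.1,0],
  [0,0,0,0,0,-0.2,0],
  [0,0,0,0,0,-0.2,0],
])

```text
time: 4.4
position: [0.6803, 0.0083, 0.1665]
tool_rot: [0.498, 3.1, 0.002]
ft_force: [-2.9, 0.7, 14.2]
grip_width: 0.004
grip_force: 6.8
```

>>> carry_out([
  [0,0,0,0,0,-0.1,0],
  [0,0,0,0,0,-0.2,0],
  [0,0,0,0,0,-0.2,0],
])

```text
time: 4.7
position: [0.6805, 0.0084, 0.1651]
tool_rot: [0.498, 3.1, 0.002]
ft_force: [-4.9, 0.5, 16.2]
grip_width: 0.004
grip_force: 7.8
```

>>> carry_out([
  [0,0,0,0,0,-0.1,0],
  [0,0,0,0,0,-0.2,0],
  [0,0,0,0,0,-0.2,0],
])

```text
time: 5.0
position: [0.6805, 0.0084, 0.164]
tool_rot: [0.498, 3.099, 0.003]
ft_force: [-6.2, 0.8, 19.8]
grip_width: 0.007
grip_force: 9.3
```

>>> carry_out([
  [0,0,0,0,0,1.3,0],
  [0,0,0,0,0,2.5,0],
  [0,0,0,-2.5,-8.6,2.5,0],
  [0,0,0,-2.5,-8.6,1.8,0],
  [0,0,0,-2.5,-8.6,1.3,0],
  [0,0,0,-2.5,-8.6,1.2,0],
  [0,0,0,-2.5,-8.6,1.1,0],
  [0,0,0,-2.5,-8.6,1.0,0],
  [0,0,0,-2.5,-8.6,0.9,0],
  [0,0,0,-2.5,-8.6,0.9,0],
])

```text
time: 6.0
position: [0.6549, -0.0825, 0.171]
tool_rot: [0.504, 3.099, -0.008]
ft_force: [-3.7, -5.5, 11.2]
grip_width: 0.008
grip_force: 5.4
```

>>> carry_out([
  [0,0,0,0,0,0.8,0],
  [0,0,0,0,0,0.8,0],
  [0,0,0,0,0,0.8,0],
])

```text
time: 6.3
position: [0.6549, -0.0768, 0.1761]
tool_rot: [-0.497, -3.101, -0.001]
ft_force: [0.5, 0.4, 0.2]
grip_width: 0.007
grip_force: 0.0
```

```bash
cat > m.py <<'E'
from h import *
import sys
T=shot('top','t'+sys.argv[1]);S=shot('side','s'+sys.argv[1])
for a in dots(T):
    r=min((two(ray(T,*a[:2]),ray(S,*b[:2])) for b in dots(S)),key=lambda r:sum(r[1])+(10 if not .15<r[0][2]<.2 else 0))
    print(np.round(a,1),r[0].round(4),np.round(r[1],4))
s=ctrl.get_state();print(s['time'],s['position'],s['ft_force'])
E
python3 m.py 2
```

```text
[282.9 233.6 150. ] [0.543  0.0464 0.1757] [0.0007 0.0007]
6.4 [ 0.65459914 -0.07686951  0.17568954] [-0.0361445   0.22355155 -0.93060608]
```

>>> carry_out([
  [0,0,0,0,0,-0.2,0],
  [0,0,0,0,0,-0.3,0],
  [0,0,0,0,0,-0.4,0],
  [0,0,0,0,0,-0.5,0],
  [0,0,0,0,0,-0.6,0],
  [0,0,0,0,0,-0.6,0],
])

```text
time: 7.0
position: [0.6549, -0.0771, 0.1718]
tool_rot: [0.498, 3.102, 0.002]
ft_force: [-2.8, 1.2, 7.4]
grip_width: 0.004
grip_force: 4.0
```

>>> carry_out([
  [0,0,0,0,0,-0.1,0],
  [0,0,0,0,0,-0.2,0],
  [0,0,0,0,0,-0.2,0],
])

```text
time: 7.3
position: [0.6549, -0.0771, 0.1702]
tool_rot: [0.498, 3.102, 0.002]
ft_force: [-3.6, 1.2, 10.5]
grip_width: 0.003
grip_force: 4.7
```

>>> carry_out([
  [0,0,0,0,0,-0.1,0],
  [0,0,0,0,0,-0.2,0],
  [0,0,0,0,0,-0.2,0],
])

```text
time: 7.6
position: [0.655, -0.0772, 0.1684]
tool_rot: [0.498, 3.101, 0.002]
ft_force: [-3.2, 1.9, 9.5]
grip_width: 0.002
grip_force: 5.1
```

>>> carry_out([
  [0,0,0,0,0,-0.1,0],
  [0,0,0,0,0,-0.2,0],
  [0,0,0,0,0,-0.2,0],
])

```text
time: 7.9
position: [0.6551, -0.0774, 0.1667]
tool_rot: [0.498, 3.101, 0.002]
ft_force: [-4.7, 1.8, 10.0]
grip_width: 0.004
grip_force: 5.4
```

>>> carry_out([
  [0,0,0,0,0,-0.1,0],
  [0,0,0,0,0,-0.2,0],
  [0,0,0,0,0,-0.2,0],
])

```text
time: 8.2
position: [0.6552, -0.0775, 0.1651]
tool_rot: [0.498, 3.101, 0.002]
ft_force: [-5.1, 1.5, 12.3]
grip_width: 0.003
grip_force: 6.3
```

>>> carry_out([
  [0,0,0,0,0,-0.1,0],
  [0,0,0,0,0,-0.2,0],
  [0,0,0,0,0,-0.2,0],
])

```text
time: 8.5
position: [0.6553, -0.0774, 0.1638]
tool_rot: [0.498, 3.1, 0.003]
ft_force: [-5.4, 1.6, 16.0]
grip_width: 0.004
grip_force: 7.7
```

>>> carry_out([
  [0,0,0,0,0,-0.1,0],
  [0,0,0,0,0,-0.2,0],
  [0,0,0,0,0,-0.2,0],
])

```text
time: 8.8
position: [0.6553, -0.0775, 0.1626]
tool_rot: [0.498, 3.1, 0.003]
ft_force: [-6.9, 2.4, 19.7]
grip_width: 0.006
grip_force: 9.2
```

>>> carry_out([
  [0,0,0,0,0,1.3,0],
  [0,0,0,0,0,2.5,0],
  [0,0,0,-13.5,3.7,2.5,0],
  [0,0,0,-13.5,3.7,2.5,0],
  [0,0,0,-13.5,3.7,2.5,0],
  [0,0,0,-13.5,3.7,2.5,0],
  [0,0,0,-13.5,3.7,2.5,0],
  [0,0,0,-13.5,3.7,2.0,0],
  [0,0,0,-13.5,3.7,1.7,0],
  [0,0,0,-13.5,3.7,1.5,0],
  [0,0,0,-13.5,3.7,1.3,0],
  [0,0,0,-13.5,3.7,1.3,0],
])

```text
time: 10.0
position: [0.5203, -0.0412, 0.1714]
tool_rot: [0.499, 3.102, -0.001]
ft_force: [0.6, -0.8, 2.1]
grip_width: 0.006
grip_force: 0.5
```

>>> carry_out([
  [0,0,0,0,0,-0.1,0],
  [0,0,0,0,0,-0.2,0],
  [0,0,0,0,0,-0.3,0],
  [0,0,0,0,0,-0.3,0],
])

```text
time: 10.4
position: [0.5204, -0.0412, 0.1694]
tool_rot: [0.499, 3.1, -0.0]
ft_force: [-1.6, -2.6, 5.4]
grip_width: 0.005
grip_force: 2.9
```

>>> carry_out([
  [0,0,0,0,0,-0.1,0],
  [0,0,0,0,0,-0.2,0],
  [0,0,0,0,0,-0.3,0],
  [0,0,0,0,0,-0.3,0],
])

```text
time: 10.8
position: [0.5204, -0.0413, 0.1673]
tool_rot: [0.499, 3.1, 0.001]
ft_force: [-2.8, -1.0, 11.5]
grip_width: 0.001
grip_force: 5.5
```

>>> carry_out([
  [0,0,0,0,0,-0.1,0],
  [0,0,0,0,0,-0.2,0],
  [0,0,0,0,0,-0.2,0],
])

```text
time: 11.1
position: [0.5204, -0.0413, 0.1657]
tool_rot: [0.499, 3.1, 0.001]
ft_force: [-4.8, -1.6, 13.2]
grip_width: 0.006
grip_force: 6.6
```

>>> carry_out([
  [0,0,0,0,0,-0.1,0],
  [0,0,0,0,0,-0.2,0],
  [0,0,0,0,0,-0.2,0],
])

```text
time: 11.4
position: [0.5204, -0.0414, 0.1641]
tool_rot: [0.499, 3.1, 0.001]
ft_force: [-5.2, -1.6, 15.5]
grip_width: 0.008
grip_force: 7.9
```

>>> carry_out([
  [0,0,0,0,0,-0.1,0],
  [0,0,0,0,0,-0.2,0],
  [0,0,0,0,0,-0.2,0],
])

```text
time: 11.7
position: [0.5204, -0.0413, 0.1627]
tool_rot: [0.499, 3.1, 0.001]
ft_force: [-6.6, -1.7, 20.0]
grip_width: 0.006
grip_force: 9.7
```

>>> carry_out([
  [0,0,0,0,0,-0.1,0],
  [0,0,0,0,0,-0.1,0],
  [0,0,0,0,0,-0.1,0],
])

```text
time: 12.0
position: [0.5204, -0.0414, 0.1621]
tool_rot: [0.499, 3.1, 0.002]
ft_force: [-7.3, -2.1, 21.0]
grip_width: 0.001
grip_force: 10.5
```

>>> carry_out([
  [0,0,0,0,0,1.3,0],
  [0,0,0,0,0,2.5,0],
  [0,0,0,2.3,8.7,2.5,0],
  [0,0,0,2.3,8.7,2.5,0],
  [0,0,0,2.3,8.7,2.5,0],
  [0,0,0,2.3,8.7,2.5,0],
  [0,0,0,2.3,8.7,2.0,0],
  [0,0,0,2.3,8.7,1.7,0],
  [0,0,0,2.3,8.7,1.5,0],
  [0,0,0,2.3,8.7,1.3,0],
  [0,0,0,2.3,8.7,1.2,0],
  [0,0,0,2.3,8.7,1.2,0],
])

```text
time: 13.2
position: [0.5434, 0.0456, 0.1717]
tool_rot: [0.5, 3.1, 0.001]
ft_force: [-1.0, -0.8, 6.6]
grip_width: 0.005
grip_force: 3.3
```

>>> carry_out([
  [0,0,0,0,0,-0.1,0],
  [0,0,0,0,0,-0.2,0],
  [0,0,0,0,0,-0.2,0],
])

```text
time: 13.5
position: [0.5434, 0.0455, 0.17]
tool_rot: [0.5, 3.1, 0.001]
ft_force: [-2.5, -1.2, 7.9]
grip_width: 0.009
grip_force: 4.1
```

>>> carry_out([
  [0,0,0,0,0,-0.1,0],
  [0,0,0,0,0,-0.2,0],
  [0,0,0,0,0,-0.2,0],
])

```text
time: 13.8
position: [0.5434, 0.0455, 0.168]
tool_rot: [0.5, 3.1, 0.001]
ft_force: [-2.6, -0.9, 7.4]
grip_width: 0.003
grip_force: 4.1
```

>>> carry_out([
  [0,0,0,0,0,-0.1,0],
  [0,0,0,0,0,-0.2,0],
  [0,0,0,0,0,-0.2,0],
])

```text
time: 14.1
position: [0.5433, 0.0455, 0.1662]
tool_rot: [0.5, 3.1, 0.001]
ft_force: [-2.3, -0.4, 9.0]
grip_width: 0.006
grip_force: 4.6
```

>>> carry_out([
  [0,0,0,0,0,-0.1,0],
  [0,0,0,0,0,-0.2,0],
  [0,0,0,0,0,-0.2,0],
])

```text
time: 14.4
position: [0.5433, 0.0456, 0.1646]
tool_rot: [0.5, 3.1, 0.001]
ft_force: [-3.8, -1.4, 11.1]
grip_width: 0.006
grip_force: 5.9
```

>>> carry_out([
  [0,0,0,0,0,-0.1,0],
  [0,0,0,0,0,-0.2,0],
  [0,0,0,0,0,-0.2,0],
])

```text
time: 14.7
position: [0.5434, 0.0456, 0.1633]
tool_rot: [0.5, 3.1, 0.002]
ft_force: [-4.3, -1.9, 15.8]
grip_width: 0.005
grip_force: 7.6
```

>>> carry_out([
  [0,0,0,0,0,-0.1,0],
  [0,0,0,0,0,-0.1,0],
  [0,0,0,0,0,-0.1,0],
])

```text
time: 15.0
position: [0.5434, 0.0456, 0.1627]
tool_rot: [0.5, 3.1, 0.002]
ft_force: [-6.7, -1.4, 16.1]
grip_width: 0.005
grip_force: 8.4
```

>>> carry_out([
  [0,0,0,0,0,-0.1,0],
  [0,0,0,0,0,-0.15,0],
  [0,0,0,0,0,-0.15,0],
])

```text
time: 15.3
position: [0.5434, 0.0456, 0.1617]
tool_rot: [0.5, 3.1, 0.002]
ft_force: [-6.9, -1.4, 19.7]
grip_width: 0.001
grip_force: 9.8
```

>>> carry_out([
  [0,0,0,0,0,1.3,0],
  [0,0,0,0,0,2.5,0],
  [0,0,0,13.5,-3.7,2.5,0],
  [0,0,0,13.5,-3.7,2.5,0],
  [0,0,0,13.5,-3.7,2.5,0],
  [0,0,0,13.5,-3.7,2.5,0],
  [0,0,0,13.5,-3.7,2.5,0],
  [0,0,0,13.5,-3.7,2.0,0],
  [0,0,0,13.5,-3.7,1.6,0],
  [0,0,0,13.5,-3.7,1.3,0],
  [0,0,0,13.5,-3.7,1.1,0],
  [0,0,0,13.5,-3.7,1.1,0],
])

```text
time: 16.5
position: [0.6775, 0.0098, 0.1694]
tool_rot: [-0.498, -3.102, -0.001]
ft_force: [-0.7, 0.1, 1.4]
grip_width: 0.007
grip_force: 0.7
```

>>> carry_out([
  [0,0,0,0,0,-0.1,0],
  [0,0,0,0,0,-0.2,0],
  [0,0,0,0,0,-0.2,0],
])

```text
time: 16.8
position: [0.6779, 0.0096, 0.1679]
tool_rot: [0.498, 3.102, 0.001]
ft_force: [-3.7, 0.5, 4.9]
grip_width: 0.005
grip_force: 2.7
```

>>> carry_out([
  [0,0,0,0,0,-0.1,0],
  [0,0,0,0,0,-0.2,0],
  [0,0,0,0,0,-0.2,0],
])

```text
time: 17.1
position: [0.678, 0.0096, 0.1666]
tool_rot: [0.498, 3.101, 0.002]
ft_force: [-3.8, 0.8, 8.0]
grip_width: 0.007
grip_force: 4.1
```

>>> carry_out([
  [0,0,0,0,0,-0.1,0],
  [0,0,0,0,0,-0.2,0],
  [0,0,0,0,0,-0.2,0],
])

```text
time: 17.4
position: [0.678, 0.0096, 0.1651]
tool_rot: [0.498, 3.101, 0.002]
ft_force: [-4.0, 0.3, 10.5]
grip_width: 0.006
grip_force: 5.1
```

>>> carry_out([
  [0,0,0,0,0,-0.1,0],
  [0,0,0,0,0,-0.2,0],
  [0,0,0,0,0,-0.2,0],
])

```text
time: 17.7
position: [0.678, 0.0096, 0.1639]
tool_rot: [0.498, 3.101, 0.002]
ft_force: [-5.9, 0.8, 13.3]
grip_width: 0.005
grip_force: 6.7
```

>>> carry_out([
  [0,0,0,0,0,-0.1,0],
  [0,0,0,0,0,-0.2,0],
  [0,0,0,0,0,-0.2,0],
])

```text
time: 18.0
position: [0.678, 0.0096, 0.1628]
tool_rot: [0.498, 3.101, 0.003]
ft_force: [-6.6, 2.2, 16.3]
grip_width: 0.005
grip_force: 8.2
```

>>> carry_out([
  [0,0,0,0,0,-0.1,0],
  [0,0,0,0,0,-0.15,0],
  [0,0,0,0,0,-0.15,0],
  [0,0,0,0,0,3,0],
  [0,0,0,0,0,8,0],
  [0,0,0,-8,22,10,0],
  [0,0,0,-8,22,10,0],
  [0,0,0,-8,22,10,0],
  [0,0,0,-8,22,10,0],
  [0,0,0,-8,22,10,0],
  [0,0,0,-8,22,10,0],
  [0,0,0,-8,22,10,0],
])

```text
time: 19.2
position: [0.5978, 0.23, 0.2588]
tool_rot: [0.495, 3.102, -0.001]
ft_force: [0.5, -0.7, 0.5]
grip_width: 0.005
grip_force: 0.0
```

```bash
python3 m.py 3
```

```text
[302.4 171.9 142. ] [0.6785 0.0076 0.1704] [0.0008 0.0008]
[342.1 184.2 142. ] [ 0.6535 -0.0787  0.1709] [0.0007 0.0007]
[283.  233.3  99. ] [0.5441 0.0465 0.1704] [0.0006 0.0006]
[323.  245.7 105. ] [ 0.5193 -0.0401  0.1707] [0.0005 0.0005]
19.3 [0.59877887 0.22717826 0.2588732 ] [-0.28954375 -1.13162461  0.65496656]
```

View pics/s3.png

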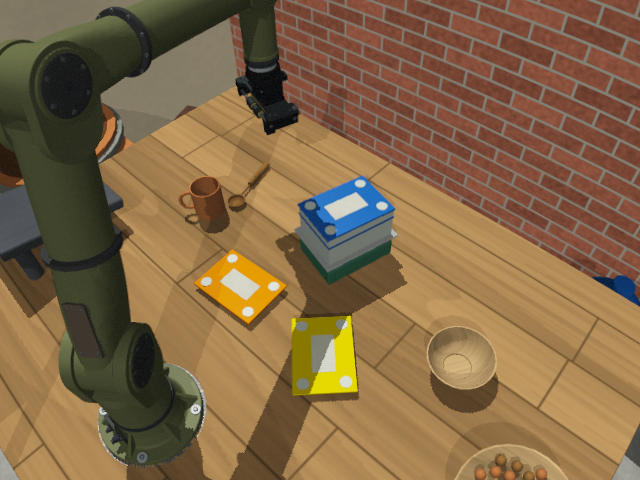

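```bash
python3 - <<'E'
import cv2,numpy as np
f=lambda n:cv2.resize(cv2.imread(f'pics/{n}.png')[165:285,290:400],None,fx=3.6,fy=4.5,interpolation=2)
cv2.imwrite('pics/cmp.png',np.hstack([f('side1'),f('s3')]))
E
```

```text
(no output)
```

View pics/cmp.png

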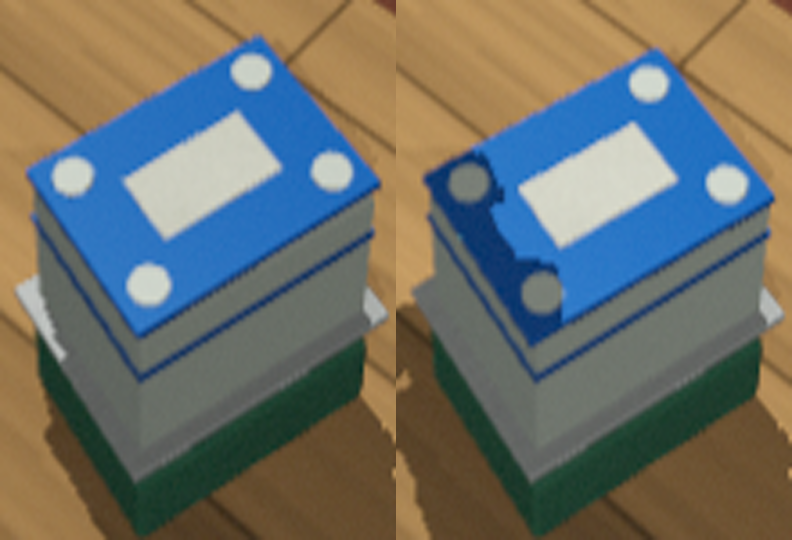

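The lid is now level, with all four dots at 170.4–170.9 mm, and visibly lower on the tub than before. The absolute height is uncertain by about 2 mm, so I'll do a second, slightly firmer round.

>>> carry_out([
  [0,0,0,5.5,-30.6,0,0],
  [0,0,0,5.5,-30.6,0,0],
  [0,0,0,5.5,-30.6,0,0],
  [0,0,0,5.5,-30.6,0,0],
  [0,0,0,5.5,-30.6,0,0],
  [0,0,0,5.5,-30.6,0,0],
  [0,0,0,5.5,-30.6,0,0],
  [0,0,0,5.5,-30.6,0,0],
  [0,0,0,5.5,-30.6,-5,0],
  [0,0,0,5.5,-30.6,-7.5,0],
  [0,0,0,5.5,-30.6,-8.2,0],
  [0,0,0,5.5,-30.6,-8.4,0],
])

```text
time: 20.5
position: [0.6527, -0.0753, 0.1745]
tool_rot: [-0.496, -3.101, -0.001]
ft_force: [0.2, -0.7, 0.2]
grip_width: 0.002
grip_force: 0.0
```

>>> carry_out([
  [0,0,0,0,0,-0.2,0],
  [0,0,0,0,0,-0.4,0],
  [0,0,0,0,0,-0.6,0],
  [0,0,0,0,0,-0.7,0],
  [0,0,0,0,0,-0.8,0],
  [0,0,0,0,0,-0.8,0],
])

```text
time: 21.1
position: [0.6535, -0.0767, 0.168]
tool_rot: [0.498, 3.1, 0.001]
ft_force: [-0.6, 0.9, 3.7]
grip_width: 0.003
grip_force: 1.8
```

>>> carry_out([
  [0,0,0,0,0,-0.1,0],
  [0,0,0,0,0,-0.2,0],
  [0,0,0,0,0,-0.3,0],
  [0,0,0,0,0,-0.4,0],
  [0,0,0,0,0,-0.4,0],
])

```text
time: 21.6
position: [0.6535, -0.0768, 0.1652]
tool_rot: [0.498, 3.1, 0.001]
ft_force: [-3.4, 1.5, 10.2]
grip_width: 0.001
grip_force: 5.1
```

>>> carry_out([
  [0,0,0,0,0,-0.1,0],
  [0,0,0,0,0,-0.2,0],
  [0,0,0,0,0,-0.2,0],
])

```text
time: 21.9
position: [0.6535, -0.0768, 0.1639]
tool_rot: [0.498, 3.1, 0.002]
ft_force: [-3.9, 0.8, 13.6]
grip_width: 0.007
grip_force: 6.7
```

>>> carry_out([
  [0,0,0,0,0,-0.1,0],
  [0,0,0,0,0,-0.15,0],
  [0,0,0,0,0,-0.15,0],
])

```text
time: 22.2
position: [0.6535, -0.0768, 0.163]
tool_rot: [0.498, 3.099, 0.002]
ft_force: [-5.3, 1.1, 16.0]
grip_width: 0.006
grip_force: 7.9
```

>>> carry_out([
  [0,0,0,0,0,-0.1,0],
  [0,0,0,0,0,-0.2,0],
  [0,0,0,0,0,-0.2,0],
  [0,0,0,0,0,-0.2,0],
])

```text
time: 22.6
position: [0.6536, -0.0768, 0.1619]
tool_rot: [0.498, 3.099, 0.003]
ft_force: [-5.7, 0.6, 17.8]
grip_width: 0.005
grip_force: 9.4
```

>>> carry_out([
  [0,0,0,0,0,1.3,0],
  [0,0,0,0,0,2.5,0],
  [0,0,0,-13.4,3.7,2.5,0],
  [0,0,0,-13.4,3.7,2.5,0],
  [0,0,0,-13.4,3.7,2.5,0],
  [0,0,0,-13.4,3.7,2.5,0],
  [0,0,0,-13.4,3.7,2.0,0],
  [0,0,0,-13.4,3.7,1.5,0],
  [0,0,0,-13.4,3.7,1.0,0],
  [0,0,0,-13.4,3.7,0.8,0],
  [0,0,0,-13.4,3.7,0.6,0],
  [0,0,0,-13.4,3.7,0.6,0],
])

```text
time: 23.8
position: [0.52, -0.0402, 0.1647]
tool_rot: [0.5, 3.101, -0.0]
ft_force: [-3.2, 0.3, 11.4]
grip_width: 0.007
grip_force: 5.5
```

>>> carry_out([
  [0,0,0,0,0,-0.1,0],
  [0,0,0,0,0,-0.2,0],
  [0,0,0,0,0,-0.3,0],
  [0,0,0,0,0,-0.3,0],
])

```text
time: 24.2
position: [0.52, -0.0402, 0.1628]
tool_rot: [0.5, 3.101, 0.0]
ft_force: [-5.7, -0.3, 16.8]
grip_width: 0.004
grip_force: 8.1
```

>>> carry_out([
  [0,0,0,0,0,-0.1,0],
  [0,0,0,0,0,-0.2,0],
  [0,0,0,0,0,-0.2,0],
])

```text
time: 24.5
position: [0.5201, -0.0403, 0.1614]
tool_rot: [0.5, 3.101, 0.001]
ft_force: [-7.8, -0.1, 20.8]
grip_width: 0.004
grip_force: 9.9
```

>>> carry_out([
  [0,0,0,0,0,3,0],
  [0,0,0,0,0,8,0],
  [0,0,0,0,22,15,0],
  [0,0,0,0,27,15,0],
  [0,0,0,0,27,15,0],
  [0,0,0,0,27,15,0],
  [0,0,0,0,27,15,0],
  [0,0,0,0,27,15,0],
  [0,0,0,0,27,15,0],
  [0,0,0,0,27,15,0],
  [0,0,0,0,27,15,0],
  [0,0,0,0,27,15,0],
])

```text
time: 25.7
position: [0.5195, 0.2283, 0.3082]
tool_rot: [-0.503, -3.101, 0.001]
ft_force: [0.0, 0.1, -0.4]
grip_width: -0.0
grip_force: 0.0
```

```bash
python3 m.py 4; python3 - <<'E'
from h import *
# calibration height check: pan's near corner and rim-free check using orange/yellow lids on the table
T=dict(np.load('pics/t4.npz'));S=dict(np.load('pics/s4.npz'))
def box(im,lo,hi):
    m=cv2.inRange(cv2.cvtColor(im['pixels'],cv2.COLOR_RGB2HSV),lo,hi)
    c=max(cv2.findContours(m,0,1)[0],key=cv2.contourArea); return cv2.approxPolyDP(cv2.convexHull(c),6,True)[:,0]
for lo,hi in (((25,180,80),(33,255,255)),((10,230,150),(20,255,255))):
    a,b=box(T,lo,hi),box(S,lo,hi)
    for p in a:
        r=min((two(ray(T,*p),ray(S,*q)) for q in b),key=lambda r:sum(r[1])+(10 if not -.02<r[0][2]<.04 else 0)); print(p,r[0].round(4),np.round(r[1],4))
E
```

```text
[302.5 172.  142. ] [0.6785 0.0075 0.1704] [0.0008 0.0008]
[342.1 184.2 140. ] [ 0.6535 -0.0788  0.1703] [0.0007 0.0007]
[283.  233.3 148. ] [0.544  0.0464 0.1708] [0.0006 0.0006]
[322.8 245.8 144. ] [ 0.5191 -0.0398  0.1705] [0.0007 0.0007]
25.8 [0.5193199  0.22881409 0.30852728] [0.31485156 0.0147165  0.54374156]Traceback (most recent call last):
  File "<stdin>", line 8, in <module>
  File "<stdin>", line 6, in box
ValueError: max() iterable argument is empty
```

All four dots are now coplanar at 170.3–170.8 mm. The second presses at three corners were as stiff as the pan spring up to 16–21 N, well past the seals' 10 N, with no further yield. The fourth (0.544, 0.046) was pressed to 20 N. The lid is home and the arm is clear, so I'm handing in.

```bash
python3 -c "
from bench import ctrl
print(ctrl.close_job())"
```

```text
the job is handed in; nothing more can be done
None
```

The blue lid is pressed down at all four corners and level to within 0.5 mm, the arm is clear of it, and the job is handed in; the hand-in returned no verdict, the dots read about 2 mm above nominal home height (the cameras' calibration error), and I judged it home because no corner gave further under 16–21 N.

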